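Load the sample shuttle and hold the lever on the third click

ROBOT

A 6-joint arm with a two-finger parallel gripper is mounted at the origin on the work surface. World frame = base frame: x ahead of the robot, y to its left, z up, the work surface at z = 0. Lengths are in m, angles in rad, forces in N, time in s.
With the tool pointing down it reaches from about 0.3 to 0.85 m from the base axis. Payload 5.4 kg.
Tool frame: the origin (TCP) lies midway between the tips of the shut fingers; the grasp point (between the pads) lies 19 mm behind it; z points along the fingers, y is the direction in which the jaws open and shut (so a half turn about z gives the same grasp; the last joint's range is limited). The gripper opens to 85 mm and grips with 20 to 120 N. Pads are 22 mm wide; open, the fingers measure 114 mm over their backs; the gripper's body (76 mm by 85 mm) begins 54 mm behind the grasp point. The pads swing forward as they close: fully open they stand 13 mm farther back than shut.
Start: joints at [-1.439, 0.158, 1.597, -0, 1.386, -0.21], TCP at [0.193, -0.542, 0.231] pointing down, gripper open.
Joint ranges: [-2.91, 2.91], [-0.94, 2.29], [0.18, 2.7], [-1.29, 4.43], [0.17, 2.64], [-3, 3]. Speed limits (rad/s): [2.57, 2.57, 3.14, 3.14, 3.14, 3.14].

INTERFACE

Orientations are given as [roll, pitch, yaw] about the fixed x, y, z axes, in that order (R = Rz(yaw) Ry(pitch) Rx(roll)).
In Python, from plant import manip, eyes gives the robot as it stands.
- The arm moves only by the tool play_rows, never from a script. Its argument "steps" is a list of rows, each a list of 3 entries, a list of its own where there are three numbers: the opening, from -1 (shut) to 1 (fully open), then the shift along the tool's x, y, z in m, then the turn, a rotation vector about the tool's x, y, z in degrees. A call has 1 to 12 rows; each row shifts and turns the pose as measured when the row begins, along the tool's axes as they then stand; what a row does not reach is not made up. A row lasts 1/10 s, in which the tool goes at most 50 mm and 8.59 degrees, less where a joint would pass 70% of its speed; a pose out of reach is approached as far as the arm can. A call is refused whole if a number of a shift passes 0.05 or a number of a turn 8.59, either way. A call with a gripper value outside its range is refused whole. The fingers move at their own pace and stop on an object; "squeeze" is the grip in N (left out, the last holds). Time passes only in rows, so rows that do not move let the fingers close. It gives the time, the measured TCP pose, the force and the opening at its end, in the units of the state.
- manip.state(): the state, without advancing time (a new reading comes with each control period).
- eyes.capture(name): name is "scene" or "top" or "wrist"; returns (picture, depth): 384x512x3 uint8, blue, green, red; 384x512 float32, m along the optical axis (not along the pixel's ray), 0 where there is no reading.
- eyes.calibration(name): a dict with "vfov" (degrees; the focal length in pixels is half the picture's height over the tangent of half this angle, whatever the lens; pixels are square), "cx", "cy" (the principal point, pixels), "rvec" (rotation vector, rad) and "tvec" (3), from world to camera coordinates, as OpenCV has them; the wrist camera has in their place "tool_from_camera" (4x4, takes a point from camera to tool coordinates, whose origin is the TCP and whose axes are the flange's). Camera axes: x right, y down, z forward; pixel columns grow to the right and rows downward; lengths in m; the calibration is good to about 2 mm. A picture is of the moment at which its call begins: read the wrist's pose just before it. calibration takes no time and is no camera call.
- manip.finish_job(): hands the job in, once; it reports no verdict.
The state is a dict: "time_s": time; "q": joint angles; "joint_velocities": joint speeds; "tau": joint torques, N m; "tool_pos": TCP position; "orientation": TCP orientation; "ft_force": force on the tool from outside, world axes, zero at the start; "wrist_torque": the same for the moment, N m; "grip_width": finger opening in m.
Only numpy, scipy, OpenCV 4.12 (cv2) and the standard library are available. Lean on these libraries where they do the work, as an engineer would, in place of code of your own. Each camera call takes 0.05 s, during which the arm holds its last target. There are 200 camera calls.

TASK

Stand the two glass-stoppered sample bottles that are on the bench upright in the two empty cells of the sample shuttle's tray, one to a cell, setting each down rather than dropping it and leaving the rest of the bench as it is. Then move the index lever by its handle three clicks, without running on into the fourth, so that the third cell stands under the measuring head. The lever is sprung and runs back when let go, so finish while still holding it steady in the third notch for the reading.

Things in the scene. Friction and masses are not known exactly. Their poses are not given: they have to be found in the camera images.
- shuttle: White sample shuttle fixed to the bench. Base 120 x 430 x 30 mm high, long side along its y; lever housing 96 x 170 x 34 mm juts from its -x side, towards the robot. A column on the +x side carries the measuring head (165 x 72 mm, underside 155, top 217 mm above the bench) across the tray. Origin: on the bench, under the line of the cells; z up, +y the way the tray travels.
- head_axis (a point): Underside of the head's black objective (38 mm wide), 146 mm above the bench, 60 mm along the shuttle's +y from its origin. A cell directly below it is being measured.
- cell1 (a point): Floor centre of the first cell, next to the head, 40 mm above the bench; holds loaded_1. The aluminium tray (54 x 204 mm) has four square cells in a row, 46 mm wide inside, 50 mm apart, 4 mm walls rising 22 mm above the cell floors. With the lever home the cells are 50, 100, 150, 200 mm short of the head axis; each click carries the tray 50 mm along the shuttle's +y. Moves with the tray.
- cell2 (a point): Centre of the floor of the second cell (as cell1); holds loaded_2 at the start.
- cell3 (a point): Centre of the floor of the third cell (as cell1); empty at the start.
- cell4 (a point): Centre of the floor of the fourth cell (as cell1), at the loading end, farthest from the head; empty at the start.
- lever (a joint): Index lever angle, rad: 0 home on its stop, growing clockwise from above (handle goes along the shuttle's +y), end stop 1.05. One click = 0.244: a sprung roller on the lever drops into notches at 0.244, 0.489, 0.733, 0.977, with crests half way between. The return spring drives it home from anywhere when let go. See handle for the feel.
- lever_pivot (a point): On the lever's upright axis, 84.5 mm above the bench, 75 mm to the -x and 30 mm to the +y of the shuttle's origin. The handle moves on a level arc of radius 110 mm about it; at home the lever points along the shuttle's -x turned 0.489 rad towards its -y.
- handle: Lever's upright round metal handle, 18 mm wide, 44 mm tall, free to revolve on its pin. Origin: centre of its foot, 56.5 mm above the bench. Feel: return spring 4.6 N (home) to 5.8 N (far end); slow pull climbs to about 9 N leaving a notch, falls to about 3 N past the crest, then is an even 5 to 6 N in the next notch: that fall and catch is the click. A damper adds about 4 N per 0.1 m/s.
- handle_grip (a point): Where to grip the handle: on its axis, 84.5 mm above the bench, 15.5 mm below its top.
- sample_a: Stoppered sample bottle on the bench, to be loaded: amber glass, 38 mm in diameter, straight from the foot to 56 mm, then shoulder, 23 mm neck and clear glass stopper, 98 mm tall in all, paper band, 100 to 160 g. Origin: centre of its underside, z along its axis. Grip the straight body about 50 mm above the foot. The two are alike; either cell will do.
- sample_b: Stoppered sample bottle on the bench, to be loaded: amber glass, 38 mm in diameter, straight from the foot to 56 mm, then shoulder, 23 mm neck and clear glass stopper, 98 mm tall in all, paper band, 100 to 160 g. Origin: centre of its underside, z along its axis. Grip the straight body about 50 mm above the foot. The two are alike; either cell will do.
- loaded_1: A sample bottle just like the others, already standing in cell 1 of the tray; it stays there and rides along upright.
- loaded_2: A sample bottle just like the others, already standing in cell 2 of the tray; it stays there and rides along upright.
- beaker: Bystander: small open glass beaker, 45 mm wide at the rim, 58 mm tall, standing among the bottles. Origin: centre of its underside. Leave alone.
- jar: Bystander: squat glass jar, 44 mm wide and 60 mm tall, with a wide white screw cap and a paper label, standing among the bottles. Origin: centre of its underside. Leave alone.
- dish: Bystander: white porcelain dish, 80 mm wide, 24 mm tall. Origin: centre of its underside. Leave alone.
- spatula: Bystander: steel laboratory spatula lying flat, 175 x 12 x 5 mm along its x. Origin: under its middle. Leave alone.
- timer: Bystander: grey bench timer lying flat, 50 x 70 x 20 mm. Origin: centre of its underside. Leave alone.
Mind the look-alikes: they are no part of the job. Leave any pink or purple look-alike of the sample_a alone.

How it is judged:
On the way, in this order (a step that is already met when the one before it is completed fails the run):
1. both sample bottles stand upright in the third and fourth cells, one in each, let go, with the lever still at home (((distance between sample_a and cell3 below 0.012 m and distance between sample_b and cell4 below 0.012 m) or (distance between sample_a and cell4 below 0.012 m and distance between sample_b and cell3 below 0.012 m)) and angle between each of sample_a, sample_b's own z axis and vertical below 0.12 rad and contact force between the fingers and sample_a below 0.05 N and contact force between the fingers and sample_b below 0.05 N and value of joint lever below 0.05 rad), for 0.2 s.
2. the lever is held by the fingers in the third notch (value of joint lever between 0.6729 and 0.7929 rad and contact force between the fingers and handle above 2 N), for 0.3 s.
At the end, for the whole second after the job is handed in: Fingers still on the handle (over 2 N), lever still and within 0.06 rad of its third notch (0.733); the two sample bottles upright and untouched, one in cell 3, one in cell 4 (within 12 mm of the floor centre); loaded_1 and loaded_2 upright in cells 1 and 2; nothing else bears on the handle (all of step 2 and ((distance between sample_a and cell3 below 0.012 m and distance between sample_b and cell4 below 0.012 m) or (distance between sample_a and cell4 below 0.012 m and distance between sample_b and cell3 below 0.012 m)) and angle between each of sample_a, sample_b, loaded_1, loaded_2's own z axis and vertical below 0.12 rad and contact force between the fingers and sample_a below 0.05 N and contact force between the fingers and sample_b below 0.05 N and distance between loaded_1 and cell1 below 0.012 m and distance between loaded_2 and cell2 below 0.012 m and velocity of joint lever between -0.05 and 0.05 rad/s and contact force between each of sample_a, sample_b, beaker, jar, spatula and handle below 0.2 N); the arm keeps its last pose, push and grip.
It fails at once if the lever is run on into the fourth notch (value of joint lever above 0.92 rad).
It fails at once if a bystander on the bench is moved by more than 30 mm (distance of any of beaker, jar, dish, spatula, timer from where it was at the start of the episode above 0.03 m).
It fails at once if a sample bottle tips by more than 35 degrees (angle between any of sample_a, sample_b, loaded_1, loaded_2's own z axis and vertical above 0.6 rad).
It fails at once if a sample bottle is let go in mid-air, 20 mm or more above the cell floor ((height (world z) of sample_a above 0.06 m and contact force between the fingers and sample_a below 0.01 N) or (height (world z) of sample_b above 0.06 m and contact force between the fingers and sample_b below 0.01 N)).
It also fails if it takes over 69 s, if anything falls off the work surface, if the arm or the gripper's body presses on something with over 40 N, if the wrist force passes 120 N, or if a joint passes its speed limit or range.

## Working session

There is one attempt and no reset: what is moved stays moved. The work goes in short steps, Python scripts to look and compute and a tool call to move; the robot and the scene stay as the last step left them, time stands still between calls to the robot, and variables do not carry over. Pictures are saved under pics/ and viewed, about 8 in all and at most 12, crops included, and the job is handed in when it is done.

Besides the shell and the picture viewer there is one more tool, called as name(argument=value, ...), one argument or row to a line, values as JSON. play_rows: Moves the arm, as the interface text tells. Its arguments: {"type":"object","properties":{"steps":{"type":"array","items":{"type":"array"}},"squeeze":{"type":"number"}},"required":["steps"]}

```bash
mkdir -p pics; cat > h.py <<'E'
import numpy as np,cv2
from plant import manip,eyes
from scipy.spatial.transform import Rotation as R
def cam(n,st=None):
    c=eyes.calibration(n); f=192/np.tan(np.radians(c["vfov"])/2)
    if "rvec" in c:
        M=cv2.Rodrigues(np.array(c["rvec"],float))[0]; t=np.array(c["tvec"],float).ravel()
        return f,c["cx"],c["cy"],M.T,-M.T@t
    T=np.array(c["tool_from_camera"]); st=st or manip.state()
    Rt=R.from_euler("xyz",st["orientation"]).as_matrix()
    return f,c["cx"],c["cy"],Rt@T[:3,:3],Rt@T[:3,3]+np.array(st["tool_pos"])
def ray(C,u,v,z):
    f,cx,cy,M,o=C; d=M@np.array([(u-cx)/f,(v-cy)/f,1]); return o+d*(z-o[2])/d[2]
def cloud(C,D):
    f,cx,cy,M,o=C; v,u=np.indices(D.shape); P=np.stack([(u-cx)/f*D,(v-cy)/f*D,D],-1)@M.T+o
    P[D<=0]=np.nan; return P
E
python3 - <<'E'
from h import *
s=manip.state();print(s)
for n in("top","scene"):
    p,d=eyes.capture(n);cv2.imwrite(f"pics/{n}0.png",p);np.save(f"pics/{n}0.npy",d);c=cam(n);print(n,c[4],c[3].round(3).tolist(),(d>0).mean())
    if n=="top":
        cv2.imwrite("pics/t.png",cv2.resize(p,(800,600),interpolation=cv2.INTER_CUBIC))
E
```

```text
{'time_s': 0.0, 'q': array([-1.43910362e+00,  1.59083199e-01,  1.59828606e+00, -1.58706179e-05,
        1.38618429e+00, -2.10093984e-01]), 'joint_velocities': array([ 0.0013456 , -0.00122639, -0.00218985,  0.00092693, -0.00144605,
       -0.00035657]), 'tau': array([-2.64716764e-03, -3.96001589e+01, -3.31433094e+01, -5.42353228e-04,
        8.47442891e-03,  1.44591854e-05]), 'tool_pos': array([ 0.19261863, -0.54111821,  0.23027076]), 'orientation': array([-3.13967162e+00, -3.93695439e-04,  3.41789243e-01]), 'ft_force': array([ 0.21700043,  0.13084619, -0.53977708]), 'wrist_torque': array([ 0.04355699, -0.02832299,  0.05811594]), 'grip_width': 0.085398123158097}
top [ 0.36822367 -0.16173926  0.99558034] [[0.02, -0.982, 0.187], [-1.0, -0.016, 0.02], [-0.017, -0.187, -0.982]] 0.9959055582682291
scene [0.83577015 0.3319113  1.09910574] [[-0.866, 0.43, -0.255], [0.5, 0.751, -0.43], [0.007, -0.5, -0.866]] 0.9957275390625
```

View pics/t.png

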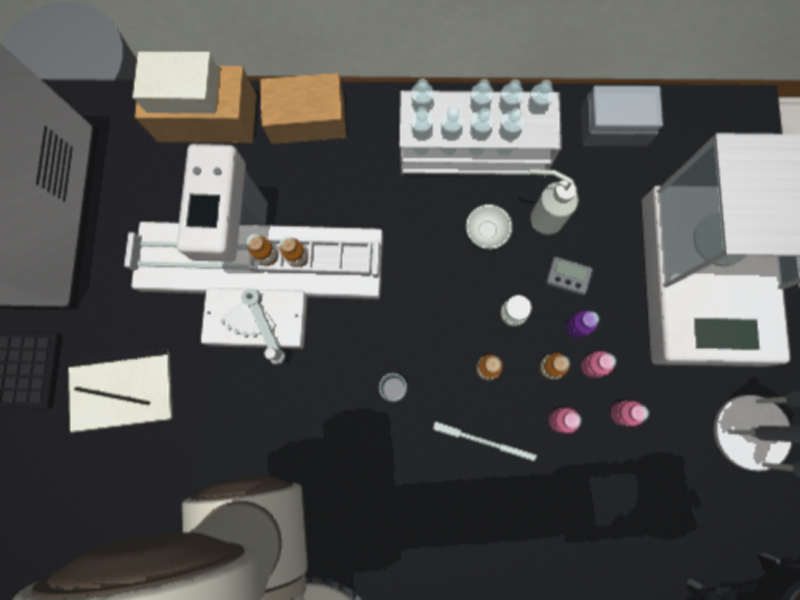

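View pics/scene0.png

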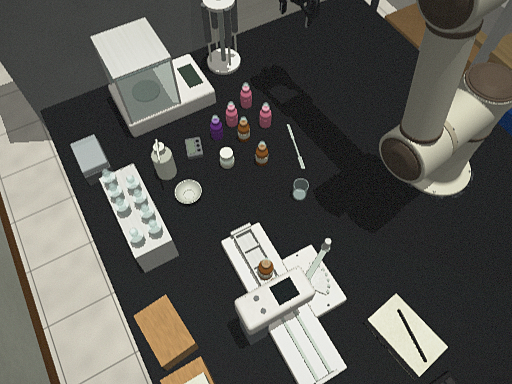

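The top view shows the amber bottles at about (489,367) and (555,366) of the 800-px picture, with pink ones beside the second. The shuttle base spans (135,225)-(382,297), with its empty cells at (322,257) and (356,257), and the handle is at (275,353).

```bash
python3 - <<'E'
from h import *
p=cv2.imread("pics/top0.png");d=np.load("pics/top0.npy");C=cam("top");P=cloud(C,d)
hsv=cv2.cvtColor(p,cv2.COLOR_BGR2HSV);H,S,V=cv2.split(hsv)
def blobs(m,nm,mn=25):
    n,l,st,c=cv2.connectedComponentsWithStats(m.astype(np.uint8))
    for i in range(1,n):
        if st[i,4]<mn: continue
        q=P[l==i]; z=np.nanmax(q[:,2]); t=q[q[:,2]>z-.012]
        print(nm,c[i].round(0),st[i,4],"zmax",z.round(3),"top",np.nanmean(t,0).round(4),"bbox",np.nanpercentile(q,[3,97],axis=0)[:,:2].round(3).tolist())
roi=np.zeros(H.shape,bool);roi[135:290,80:430]=1
blobs(roi&(H>4)&(H<22)&(S>120)&(V>60),"amber")
blobs(roi&((H>150)|((H>125)&(H<150)))&(S>60)&(V>60),"pinkpurp")
# object cloud above bench in front area
m=roi&(P[...,2]>.02)&(P[...,2]<.13)&(P[...,1]<-.02)
blobs(m,"obj",40)
# shuttle base: height 30 mm band
b=(P[...,2]>.02)&(P[...,2]<.075)&(S<60)&(V>120)&(np.arange(512)[None]<250)&(np.arange(384)[:,None]<230)&(np.arange(384)[:,None]>130)
b=cv2.morphologyEx(b.astype(np.uint8),cv2.MORPH_OPEN,np.ones((3,3)))
q=P[b>0];q30=q[abs(q[:,2]-.03)<.006]
print("base",len(q30),cv2.minAreaRect(q30[:,:2].astype(np.float32)*1000),np.nanmedian(q30[:,2]))
h=(P[...,2]>.088)&(P[...,2]<.115)&(np.arange(512)[None]<200)&(np.arange(384)[:,None]<240)&(np.arange(384)[:,None]>215)
blobs(h,"handle",5)
for u,v in((322,257),(356,257),(308,257),(341,257),(372,257)):
    a=P[int(v*.64),int(u*.64)];print("cell",u,v,a.round(4),ray(C,u*.64,v*.64,.062).round(4))
cv2.imwrite("pics/t2.png",cv2.resize(p[130:250,75:265],None,fx=4.2,fy=4.2,interpolation=cv2.INTER_CUBIC))
E
```

```text
amber [168. 160.] 102 zmax 0.116 top [0.6348 0.0886 0.1073] bbox [[0.622, 0.078], [0.648, 0.107]]
amber [188. 161.] 96 zmax 0.113 top [0.6315 0.0382 0.105 ] bbox [[0.62, 0.026], [0.645, 0.055]]
amber [312. 235.] 86 zmax 0.082 top [ 0.4588 -0.2751  0.077 ] bbox [[0.44, -0.309], [0.473, -0.267]]
amber [354. 234.] 93 zmax 0.082 top [ 0.4656 -0.384   0.0779] bbox [[0.443, -0.413], [0.478, -0.373]]
pinkpurp [372. 207.] 253 zmax 0.102 top [ 0.53   -0.4354  0.0981] bbox [[0.514, -0.461], [0.545, -0.42]]
pinkpurp [381. 233.] 245 zmax 0.092 top [ 0.4656 -0.4563  0.0838] bbox [[0.446, -0.489], [0.482, -0.444]]
pinkpurp [401. 264.] 274 zmax 0.099 top [ 0.3878 -0.5024  0.0957] bbox [[0.366, -0.533], [0.405, -0.49]]
pinkpurp [359. 269.] 219 zmax 0.086 top [ 0.3742 -0.3999  0.0832] bbox [[0.353, -0.424], [0.391, -0.386]]
obj [313. 146.] 107 zmax 0.029 top [ 0.6991 -0.2889  0.0237] bbox [[0.668, -0.323], [0.731, -0.249]]
obj [352. 140.] 243 zmax 0.103 top [ 0.7031 -0.3915  0.0971] bbox [[0.699, -0.41], [0.722, -0.364]]
obj [422. 180.] 1399 zmax 0.109 top [ 0.6712 -0.5666  0.1014] bbox [[0.478, -0.5
[... 866 characters left out ...]
.5074  0.0976] bbox [[0.369, -0.515], [0.403, -0.49]]
obj [361. 268.] 243 zmax 0.101 top [ 0.3732 -0.4038  0.0983] bbox [[0.356, -0.414], [0.39, -0.386]]
base 4758 ((593.7176513671875, 118.49175262451172), (430.55120849609375, 211.7261962890625), 88.94328308105469) 0.031172012729996368
handle [173. 225.] 48 zmax 0.105 top [0.4671 0.0654 0.1003] bbox [[0.459, 0.058], [0.475, 0.073]]
cell 322 257 [0.6398 0.0011 0.0406] [ 0.6324 -0.0028  0.062 ]
cell 356 257 [ 0.6407 -0.0553  0.0403] [ 0.6332 -0.0599  0.062 ]
cell 308 257 [0.6345 0.0219 0.058 ] [0.632  0.0208 0.062 ]
cell 341 257 [ 0.6384 -0.032   0.0471] [ 0.6329 -0.0347  0.062 ]
cell 372 257 [ 0.6361 -0.0862  0.0581] [ 0.6337 -0.0868  0.062 ]
```

View pics/t2.png

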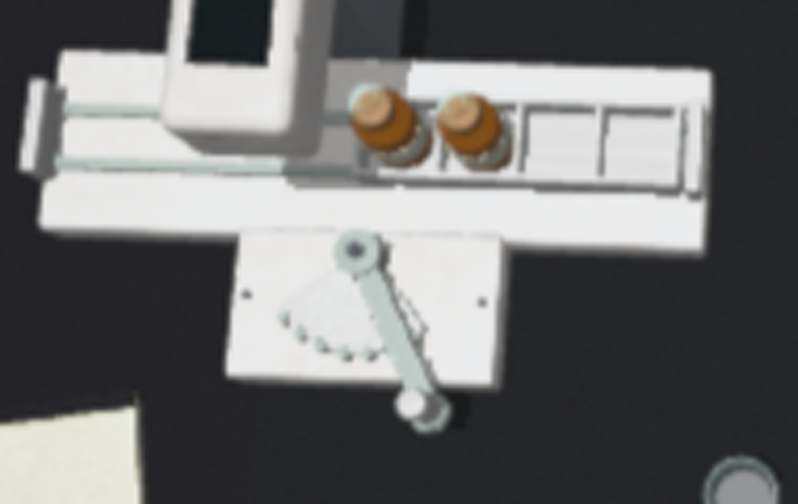

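The crop shows cells 3 and 4 empty at crop (560,140) and (642,143), the handle top at (410,403), and the beaker at (740,490). I'll write a row planner and move above the bottles for a wrist look.

```bash
cat >> h.py <<'E'
def plan(x,y,z,yaw=None,n=None,step=.045):
    """print rows from the present pose to the goal (yaw in degrees)"""
    s=manip.state();p=np.array(s["tool_pos"]);Rt=R.from_euler("xyz",s["orientation"])
    y0=np.degrees(s["orientation"][2]); yaw=y0 if yaw is None else yaw
    G=R.from_euler("xyz",[np.pi,0,np.radians(yaw)]); rv=(Rt.inv()*G).as_rotvec()
    D=np.array([x,y,z])-p; a=np.degrees(np.linalg.norm(rv))
    n=n or int(max(1,np.ceil(np.linalg.norm(D)/step),np.ceil(a/8.)))
    print("t",round(s["time_s"],2),"pos",p.round(4),"rpy",np.degrees(s["orientation"]).round(2),"w",round(s["grip_width"],4),"F",s["ft_force"].round(2),"n",n)
    for k in range(n):
        Rk=Rt*R.from_rotvec(rv*k/n); print([Rk.inv().apply(D/n).round(4).tolist(),np.degrees(rv/n).round(2).tolist()])
E
python3 - <<'E'
from h import *
print(eyes.calibration("wrist")); plan(.40,-.335,.29,90)
E
```

```text
{'vfov': 58.00590331717755, 'cx': 254.34349032574085, 'cy': 188.38632779178477, 'tool_from_camera': array([[-8.16287751e-04, -9.64542186e-01, -2.63927461e-01,
         6.59986867e-02],
       [ 9.99999565e-01, -6.68440648e-04, -6.49982353e-04,
        -1.70299100e-04],
       [ 4.50515556e-04, -2.63927877e-01,  9.64542313e-01,
        -1.42928271e-01],
       [ 0.00000000e+00,  0.00000000e+00,  0.00000000e+00,
         1.00000000e+00]])}
t 0.1 pos [ 0.1927 -0.5412  0.2304] rpy [-1.7991e+02 -2.0000e-02  1.9580e+01] w 0.0852 F [-0.13 -0.01  0.55] n 9
[[0.0294, -0.0139, -0.0066], [-0.01, -0.01, -7.82]]
[[0.031, -0.0097, -0.0066], [-0.01, -0.01, -7.82]]
[[0.032, -0.0054, -0.0066], [-0.01, -0.01, -7.82]]
[[0.0325, -0.001, -0.0066], [-0.01, -0.01, -7.82]]
[[0.0323, 0.0034, -0.0066], [-0.01, -0.01, -7.82]]
[[0.0315, 0.0078, -0.0066], [-0.01, -0.01, -7.82]]
[[0.0302, 0.012, -0.0066], [-0.01, -0.01, -7.82]]
[[0.0283, 0.016, -0.0066], [-0.01, -0.01, -7.82]]
[[0.0258, 0.0197, -0.0066], [-0.01, -0.01, -7.82]]
```

play_rows(
  steps=[
    [1,[0.029,-0.014,-0.007],[0,0,-7.8]],
    [1,[0.031,-0.01,-0.007],[0,0,-7.8]],
    [1,[0.032,-0.005,-0.007],[0,0,-7.8]],
    [1,[0.033,-0.001,-0.007],[0,0,-7.8]],
    [1,[0.032,0.003,-0.007],[0,0,-7.8]],
    [1,[0.032,0.008,-0.007],[0,0,-7.8]],
    [1,[0.03,0.012,-0.007],[0,0,-7.8]],
    [1,[0.028,0.016,-0.007],[0,0,-7.8]],
    [1,[0.026,0.02,-0.007],[0,0,-7.8]],
    [1,[0,0,0],[0,0,0]],
  ],
)

```text
time_s: 1.1
tool_pos: [0.402, -0.3211, 0.291]
orientation: [-3.139, -0.012, 1.615]
ft_force: [-0.0, -0.0, -0.3]
grip_width: 0.0853
```

```bash
cat >> h.py <<'E'
def stops(P,C,tops,r=.03):
    """stopper top centre: points in top 14 mm of the column near a guess"""
    for g in tops:
        m=(np.hypot(P[...,0]-g[0],P[...,1]-g[1])<r)&(P[...,2]>g[2]-.014)&(P[...,2]<g[2]+.012)
        q=P[m]; v,u=np.nonzero(m)
        if len(q)<5: print("none",g); continue
        print(g,len(q),"mean",q.mean(0).round(4),"bbox mid",((q.min(0)+q.max(0))/2).round(4),"span",np.ptp(q,axis=0).round(3),"px",u.mean().round(),v.mean().round())
E
python3 - <<'E'
from h import *
s=manip.state();C=cam("wrist",s);p,d=eyes.capture("wrist");P=cloud(C,d)
cv2.imwrite("pics/w1.png",p);np.save("pics/w1.npy",P)
print("pos",s["tool_pos"],np.degrees(s["orientation"]))
print("bench z",np.nanmedian(P[...,2]))
stops(P,C,[(.457,-.283,.098),(.4605,-.39,.098)])
hsv=cv2.cvtColor(p,cv2.COLOR_BGR2HSV)
m=((hsv[...,0]>4)&(hsv[...,0]<22)&(hsv[...,1]>120)&(hsv[...,2]>50)).astype(np.uint8)
n,l,st,c=cv2.connectedComponentsWithStats(m)
for i in range(1,n):
    if st[i,4]>200:
        q=P[l==i];q=q[(q[:,2]<.057)&(q[:,2]>.005)]
        # circle radius 19 fit on body points
        from scipy.optimize import least_squares
        f=least_squares(lambda a:np.hypot(q[:,0]-a[0],q[:,1]-a[1])-.019,q[:,:2].mean(0)+[0,-.01],loss="soft_l1",f_scale=.001)
        print("amber",c[i],st[i],len(q),"body centre",f.x.round(4),"rms",np.sqrt((f.fun**2).mean()).round(4))
E
```

```text
pos [ 0.40197555 -0.32106699  0.29100472] [-179.8610819    -0.68528881   92.52217009]
bench z 0.0008129160197171137
(0.457, -0.283, 0.098) 283 mean [ 0.4554 -0.282   0.0954] bbox mid [ 0.4547 -0.2806  0.092 ] span [0.021 0.02  0.016] px 313.0 128.0
(0.4605, -0.39, 0.098) 253 mean [ 0.4591 -0.3878  0.0949] bbox mid [ 0.4597 -0.3883  0.0919] span [0.022 0.02  0.016] px 308.0 231.0
amber [302.43539326 122.58707865] [291 109  34  35 356] 38 body centre [ 0.4573 -0.2832] rms 0.0008
amber [300.82816229 213.72076372] [288 204  31  28 419] 76 body centre [ 0.4599 -0.3904] rms 0.0006
```

View pics/w1.png

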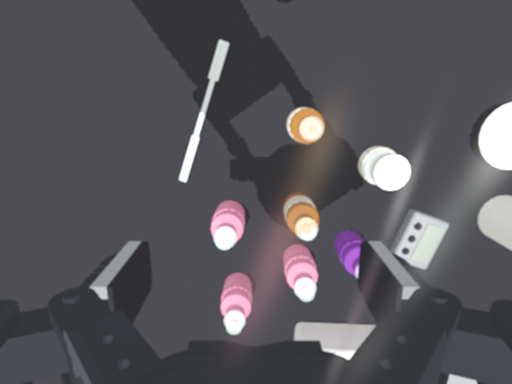

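The wrist view shows bottle a at (312,128) and bottle b at (308,231), with pink bottles below b, purple at (350,250) and the jar at (388,170). a ≈ (.4565,-.2825) and b ≈ (.4597,-.389). I'll take a first, with the jaws along x.

```bash
python3 -c "
from h import *
plan(.4565,-.2825,.15,90)"
```

```text
t 1.15 pos [ 0.4008 -0.3221  0.2903] rpy [-179.78   -0.69   92.31] w 0.0854 F [ 0.24 -0.21 -0.38] n 4
[[0.0089, 0.0144, 0.0351], [-0.06, -0.17, 0.58]]
[[0.0092, 0.0143, 0.0351], [-0.06, -0.17, 0.58]]
[[0.0094, 0.0142, 0.0351], [-0.06, -0.17, 0.58]]
[[0.0097, 0.0141, 0.0351], [-0.06, -0.17, 0.58]]
```

play_rows(
  steps=[
    [1,[0.009,0.014,0.035],[0,-0.2,0.6]],
    [1,[0.009,0.014,0.035],[0,-0.2,0.6]],
    [1,[0.009,0.014,0.035],[0,-0.2,0.6]],
    [1,[0.01,0.014,0.035],[0,-0.2,0.6]],
    [1,[0,0,0],[0,0,0]],
  ],
)

```text
time_s: 1.65
tool_pos: [0.4537, -0.2863, 0.1449]
orientation: [-3.135, 0.006, 1.555]
ft_force: [-1.2, 0.8, 0.0]
grip_width: 0.0855
```

```bash
python3 -c "
from h import *
plan(.4565,-.2825,.029,90,n=4)"
```

```text
t 1.65 pos [ 0.4537 -0.2863  0.1449] rpy [-179.64    0.35   89.12] w 0.0855 F [-1.2   0.8   0.01] n 4
[[0.0011, 0.0009, 0.029], [-0.09, 0.09, -0.22]]
[[0.0011, 0.0008, 0.029], [-0.09, 0.09, -0.22]]
[[0.001, 0.0008, 0.029], [-0.09, 0.09, -0.22]]
[[0.001, 0.0007, 0.029], [-0.09, 0.09, -0.22]]
```

play_rows(
  steps=[
    [1,[0.002,0.001,0.025],[0,0,-0.4]],
    [1,[0.001,0.001,0.028],[0,0,-0.4]],
    [1,[0.001,0.001,0.028],[0,0,0]],
    [1,[0,0,0.02],[0,0,0]],
    [1,[0,0,0.008],[0,0,0]],
    [1,[0,0,0],[0,0,0]],
  ],
)

```text
time_s: 2.25
tool_pos: [0.4547, -0.2929, 0.0395]
orientation: [-3.138, 0.014, 1.561]
ft_force: [0.0, 1.0, -1.6]
grip_width: 0.0852
```

```bash
python3 -c "
from h import *
plan(.4565,-.2825,.029,90,n=1)"
```

```text
t 2.25 pos [ 0.4547 -0.2929  0.0395] rpy [-179.82    0.81   89.45] w 0.0852 F [ 0.04  0.96 -1.63] n 1
[[0.0106, 0.0017, 0.0104], [-0.18, 0.81, -0.55]]
```

play_rows(
  steps=[
    [1,[0.01,0.002,0.005],[0,0.8,-0.5]],
    [1,[0.001,0,0.006],[0,0,0]],
    [1,[0,0,0],[0,0,0]],
  ],
)

```text
time_s: 2.55
tool_pos: [0.4585, -0.2841, 0.0316]
orientation: [3.14, 0.003, 1.569]
ft_force: [-1.0, 0.3, -0.2]
grip_width: 0.0852
```

```bash
python3 -c "
from h import *
plan(.4565,-.2825,.029,90,n=1)"
```

```text
t 2.55 pos [ 0.4585 -0.2841  0.0316] rpy [179.94   0.19  89.9 ] w 0.0852 F [-0.97  0.33 -0.23] n 1
[[0.0016, -0.002, 0.0026], [0.06, 0.19, -0.1]]
```

Close on it gently, then lift a little to check.

play_rows(
  steps=[
    [-1,[0.001,-0.002,0.002],[0,0,0]],
    [-1,[0,0,0],[0,0,0]],
    [-1,[0,0,0],[0,0,0]],
    [-1,[0,0,0],[0,0,0]],
    [-1,[0,0,0],[0,0,0]],
    [-1,[0,0,0],[0,0,0]],
    [-1,[0,0,0],[0,0,0]],
    [-1,[0,0,0],[0,0,0]],
  ],
  squeeze=40,
)

```text
time_s: 3.35
tool_pos: [0.4573, -0.2837, 0.0311]
orientation: [3.139, 0.005, 1.57]
ft_force: [0.5, 0.7, 0.4]
grip_width: 0.0366
```

```bash
python3 -c "
from h import *
plan(.4565,-.2825,.16,90,n=5)"
```

```text
t 3.35 pos [ 0.4573 -0.2837  0.0311] rpy [179.82   0.31  89.95] w 0.0366 F [0.53 0.7  0.42] n 5
[[0.0001, -0.0001, -0.0258], [0.04, 0.06, -0.01]]
[[0.0001, -0.0001, -0.0258], [0.04, 0.06, -0.01]]
[[0.0002, -0.0001, -0.0258], [0.04, 0.06, -0.01]]
[[0.0002, -0.0001, -0.0258], [0.04, 0.06, -0.01]]
[[0.0002, -0.0001, -0.0258], [0.04, 0.06, -0.01]]
```

play_rows(
  steps=[
    [-1,[0,0,-0.02],[0,0,0]],
    [-1,[0,0,-0.035],[0,0,0]],
    [-1,[0,0,-0.04],[0,0,0]],
    [-1,[0,0,-0.04],[0,0,0]],
    [-1,[0.02,0.02,-0.035],[0,0,0]],
    [-1,[0.026,0.026,-0.02],[0,0,0]],
    [-1,[0.026,0.026,0],[0,0,0]],
    [-1,[0.026,0.026,0],[0,0,0]],
    [-1,[0.026,0.026,0],[0,0,0]],
    [-1,[0.026,0.026,0],[0,0,0]],
    [-1,[0.02,0.02,0],[0,0,0]],
    [-1,[0,0,0],[0,0,0]],
  ],
)

```text
time_s: 4.55
tool_pos: [0.6313, -0.1052, 0.2252]
orientation: [-3.141, -0.0, 1.566]
ft_force: [-0.7, 0.1, -1.3]
grip_width: 0.0365
```

```bash
python3 - <<'E'
from h import *
s=manip.state();C=cam("wrist",s);p,d=eyes.capture("wrist");P=cloud(C,d)
cv2.imwrite("pics/w2.png",p);np.save("pics/w2.npy",P)
plan(.636,-.11,.23,90)
m=(abs(P[...,2]-.04)<.006)&(P[...,0]>.59)&(P[...,0]<.69)&(P[...,1]>-.1)&(P[...,1]<.06)
n,l,st,c=cv2.connectedComponentsWithStats(m.astype(np.uint8))
for i in range(1,n):
    if st[i,4]>150:
        q=P[l==i]; print("floor",c[i].round(),st[i,4],np.nanpercentile(q,[2,98],axis=0).round(4).tolist(),cv2.minAreaRect((q[:,:2]*1000).astype(np.float32)))
m=(P[...,2]>.056)&(P[...,2]<.068)&(P[...,0]>.59)&(P[...,0]<.69)&(P[...,1]>-.1)
q=P[m];print("walls",len(q),cv2.minAreaRect((q[:,:2]*1000).astype(np.float32)))
b=(abs(P[...,2]-.03)<.005)&(P[...,1]>-.15)&(P[...,0]>.5);q=P[b];print("base",np.nanpercentile(q,[1,99],axis=0).round(4).tolist())
E
```

```text
t 4.6 pos [ 0.6303 -0.1065  0.2251] rpy [-1.799e+02  2.000e-02  8.966e+01] w 0.0367 F [-0.91 -0.11 -0.72] n 1
[[-0.0035, 0.0057, -0.0049], [-0.1, 0.02, -0.34]]
floor [242.   9.] 187 [[0.6152, 0.027, 0.0389], [0.6318, 0.0389, 0.045]] ((624.6126098632812, 32.76375198364258), (12.226107597351074, 19.681711196899414), 87.15081787109375)
floor [282.   9.] 207 [[0.642, 0.0263, 0.0386], [0.6608, 0.0385, 0.0451]] ((649.6189575195312, 32.51390838623047), (22.523021697998047, 12.795831680297852), 0.3213338255882263)
floor [262.  52.] 2908 [[0.6151, -0.0249, 0.0387], [0.6597, 0.019, 0.0429]] ((637.1727294921875, -3.4421463012695312), (45.645668029785156, 46.2365608215332), 89.00507354736328)
floor [261. 111.] 2598 [[0.6141, -0.0766, 0.0388], [0.6588, -0.0317, 0.0422]] ((636.4368896484375, -54.019737243652344), (46.14826202392578, 45.898529052734375), 88.86611938476562)
walls 3257 ((635.3988647460938, -30.15332794189453), (59.63504409790039, 129.1806182861328), 0.08093442767858505)
base [[0.5089, -0.1287, 0.0268], [0.8457, 0.0408, 0.0346]]
```

View pics/w2.png

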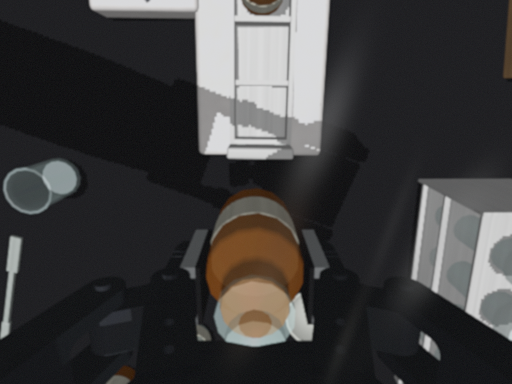

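The wrist view shows cell 3's floor at (262,52) and cell 4's at (261,111), with the held bottle hanging upright at (255,250). Cell 3 is at (.6372,-.0034) and cell 4 at (.6364,-.054). I'll check how the bottle sits in the jaws.

```bash
python3 - <<'E'
from h import *
from scipy.optimize import least_squares
P=np.load("pics/w2.npy");p=cv2.imread("pics/w2.png")
hsv=cv2.cvtColor(p,cv2.COLOR_BGR2HSV)
T=np.array([.6303,-.1065,.2251])
reg=np.zeros(P.shape[:2],bool);reg[185:350,205:305]=1
q=P[reg]-T; q=q[np.isfinite(q).all(1)&(np.abs(q[:,:2]).max(1)<.04)]
for lo,hi,r in((-.03,-.005,.019),(-.005,.02,.019),(.055,.075,None)):
    k=q[(q[:,2]>lo)&(q[:,2]<hi)]
    if len(k)<20: print(lo,len(k));continue
    if r:
        f=least_squares(lambda a:np.hypot(k[:,0]-a[0],k[:,1]-a[1])-r,[0,0],loss="soft_l1",f_scale=.001);print(lo,len(k),f.x.round(4),np.abs(f.fun).mean().round(4))
    else: print("stopper",len(k),k.mean(0).round(4),k[:,2].max())
print("z range",np.percentile(q[:,2],[0.5,99.5]))
plan(.6372,-.0034,.16,89)
E
```

```text
-0.03 803 [0.0003 0.0022] 0.0003
-0.005 1952 [0.0004 0.0022] 0.0005
stopper 2058 [0.0007 0.0083 0.066 ] 0.07499935106201341
z range [-0.22563283  0.07623928]
t 4.6 pos [ 0.6303 -0.1065  0.2251] rpy [-1.799e+02  2.000e-02  8.966e+01] w 0.0367 F [-0.91 -0.11 -0.72] n 3
[[0.0344, 0.0021, 0.0217], [-0.03, 0.01, 0.22]]
[[0.0344, 0.002, 0.0217], [-0.03, 0.01, 0.22]]
[[0.0344, 0.0018, 0.0217], [-0.03, 0.01, 0.22]]
```

play_rows(
  steps=[
    [-1,[0.03,0.002,0.015],[0,0,0.3]],
    [-1,[0.03,0.002,0.015],[0,0,0.3]],
    [-1,[0.03,0.002,0.015],[0,0,0]],
    [-1,[0.01,0,0.01],[0,0,0]],
    [-1,[0,0,0],[0,0,0]],
    [-1,[0,0,0],[0,0,0]],
  ],
)

```text
time_s: 5.2
tool_pos: [0.6346, -0.0107, 0.1672]
orientation: [-3.137, 0.004, 1.548]
ft_force: [-0.5, -0.2, -0.5]
grip_width: 0.0363
```

```bash
python3 -c "
from h import *
plan(.637,-.0056,.11,89,n=2)"
```

```text
t 5.2 pos [ 0.6346 -0.0107  0.1672] rpy [-179.71    0.26   88.67] w 0.0363 F [-0.45 -0.23 -0.52] n 2
[[0.0027, 0.0013, 0.0286], [-0.14, 0.13, -0.17]]
[[0.0027, 0.0012, 0.0286], [-0.14, 0.13, -0.17]]
```

play_rows(
  steps=[
    [-1,[0.003,0.001,0.02],[0,0,-0.2]],
    [-1,[0.002,0.001,0.02],[0,0,0]],
    [-1,[0.001,0,0.012],[0,0,0]],
    [-1,[0,0,0],[0,0,0]],
    [-1,[0,0,0],[0,0,0]],
  ],
)

```text
time_s: 5.7
tool_pos: [0.6394, -0.0131, 0.1191]
orientation: [3.138, 0.008, 1.544]
ft_force: [-0.7, 0.8, -0.3]
grip_width: 0.0365
```

```bash
python3 -c "
from h import *
plan(.637,-.0056,.075,89,n=4)"
```

```text
t 5.7 pos [ 0.6394 -0.0131  0.1191] rpy [179.82   0.49  88.47] w 0.0365 F [-0.71  0.76 -0.28] n 4
[[0.002, -0.0007, 0.011], [0.05, 0.12, -0.13]]
[[0.0019, -0.0007, 0.011], [0.05, 0.12, -0.13]]
[[0.0019, -0.0007, 0.011], [0.05, 0.12, -0.13]]
[[0.0019, -0.0006, 0.011], [0.05, 0.12, -0.13]]
```

play_rows(
  steps=[
    [-1,[0.009,-0.002,0.008],[0,0.4,-0.5]],
    [-1,[0.001,0,0.006],[0,0,0]],
    [-1,[0,0,0],[0,0,0]],
    [-1,[0,0,0],[0,0,0]],
  ],
)

```text
time_s: 6.1
tool_pos: [0.6391, -0.0031, 0.1067]
orientation: [3.134, 0.002, 1.553]
ft_force: [0.2, -0.6, -1.1]
grip_width: 0.0367
```

```bash
python3 -c "
from h import *
plan(.637,-.0056,.075,89,n=4)"
```

```text
t 6.1 pos [ 0.6391 -0.0031  0.1067] rpy [1.7958e+02 1.0000e-01 8.8990e+01] w 0.0367 F [ 0.18 -0.63 -1.07] n 4
[[-0.0006, -0.0006, 0.0079], [0.11, 0.03, -0.0]]
[[-0.0006, -0.0006, 0.0079], [0.11, 0.03, -0.0]]
[[-0.0006, -0.0005, 0.0079], [0.11, 0.03, -0.0]]
[[-0.0006, -0.0005, 0.0079], [0.11, 0.03, -0.0]]
```

play_rows(
  steps=[
    [-1,[-0.002,-0.002,0.005],[0.3,0,0]],
    [-1,[0,0,0.006],[0,0,0]],
    [-1,[0,0,0.004],[0,0,0]],
    [-1,[0,0,0],[0,0,0]],
  ],
)

```text
time_s: 6.5
tool_pos: [0.6371, -0.0053, 0.0908]
orientation: [3.139, 0.002, 1.553]
ft_force: [-0.4, 0.8, -1.1]
grip_width: 0.0367
```

```bash
python3 -c "
from h import *
plan(.637,-.0056,.073,89,n=4)"
```

```text
t 6.5 pos [ 0.6371 -0.0053  0.0908] rpy [1.7987e+02 1.2000e-01 8.9000e+01] w 0.0367 F [-0.45  0.77 -1.11] n 4
[[-0.0001, -0.0, 0.0044], [0.03, 0.03, -0.0]]
[[-0.0001, -0.0, 0.0044], [0.03, 0.03, -0.0]]
[[-0.0001, -0.0, 0.0044], [0.03, 0.03, -0.0]]
[[-0.0001, -0.0, 0.0044], [0.03, 0.03, -0.0]]
```

play_rows(
  steps=[
    [-1,[0,0,0.005],[0,0,0]],
    [-1,[0,0,0.005],[0,0,0]],
    [-1,[0.001,0,0.004],[0,0,0]],
    [-1,[0,0,0.003],[0,0,0]],
    [-1,[0,0,0],[0,0,0]],
  ],
)

```text
time_s: 7.0
tool_pos: [0.637, -0.0043, 0.0719]
orientation: [3.14, 0.002, 1.553]
ft_force: [-0.6, 0.4, -2.0]
grip_width: 0.0365
```

```bash
python3 -c "
from h import *
plan(.637,-.0056,.071,89,n=1)"
```

```text
t 7.0 pos [ 0.637  -0.0043  0.0719] rpy [1.7991e+02 1.1000e-01 8.9000e+01] w 0.0365 F [-0.57  0.36 -1.98] n 1
[[-0.0013, 0.0, 0.0009], [0.09, 0.11, -0.0]]
```

play_rows(
  steps=[
    [-1,[-0.001,0,0.001],[0,0,0]],
    [-1,[0,0,0.001],[0,0,0]],
    [-1,[0,0,0],[0,0,0]],
  ],
)

```text
time_s: 7.3
tool_pos: [0.6376, -0.0051, 0.0715]
orientation: [3.139, 0.002, 1.553]
ft_force: [0.1, 0.7, -1.2]
grip_width: 0.0368
```

play_rows(
  steps=[
    [-0.3,[0,0,0.001],[0,0,0]],
    [0,[0,0,0],[0,0,0]],
    [1,[0,0,0],[0,0,0]],
    [1,[0,0,0],[0,0,0]],
    [1,[0,0,0],[0,0,0]],
    [1,[0,0,0],[0,0,0]],
    [1,[0,0,-0.015],[0,0,0]],
    [1,[0,0,-0.03],[0,0,0]],
    [1,[0,0,-0.04],[0,0,0]],
    [1,[0,0,-0.04],[0,0,0]],
    [1,[0,0,-0.03],[0,0,0]],
  ],
)

```text
time_s: 8.4
tool_pos: [0.6344, -0.0046, 0.229]
orientation: [-3.136, 0.001, 1.553]
ft_force: [0.0, -1.3, 0.3]
grip_width: 0.0854
```

```bash
python3 - <<'E'
from h import *
plan(.4597,-.389,.22,145)
p,d=eyes.capture("top");P=cloud(cam("top"),d);cv2.imwrite("pics/top1.png",p);stops(P,None,[(.637,-.003,.138),(.636,.047,.138)],.025)
E
```

```text
t 8.4 pos [ 0.6344 -0.0046  0.229 ] rpy [-1.7969e+02  3.0000e-02  8.8990e+01] w 0.0854 F [ 0.03 -1.29  0.32] n 10
[[-0.0387, -0.0168, 0.001], [-0.03, -0.01, -5.6]]
[[-0.0369, -0.0205, 0.001], [-0.03, -0.01, -5.6]]
[[-0.0347, -0.024, 0.001], [-0.03, -0.01, -5.6]]
[[-0.0322, -0.0273, 0.001], [-0.03, -0.01, -5.6]]
[[-0.0294, -0.0303, 0.001], [-0.03, -0.01, -5.6]]
[[-0.0263, -0.033, 0.001], [-0.03, -0.01, -5.6]]
[[-0.023, -0.0354, 0.001], [-0.03, -0.01, -5.6]]
[[-0.0194, -0.0375, 0.001], [-0.03, -0.01, -5.6]]
[[-0.0157, -0.0392, 0.0009], [-0.03, -0.01, -5.6]]
[[-0.0118, -0.0406, 0.0009], [-0.03, -0.01, -5.6]]
(0.637, -0.003, 0.138) 57 mean [ 0.6365 -0.0061  0.1337] bbox mid [ 0.6389 -0.0061  0.1324] span [0.021 0.022 0.017] px 203.0 155.0
none (0.636, 0.047, 0.138)
```

Bottle a stands in cell 3, with its stopper at (.637,-.006). Next is bottle b.

play_rows(
  steps=[
    [1,[-0.039,-0.017,0],[0,0,-5.6]],
    [1,[-0.037,-0.02,0],[0,0,-5.6]],
    [1,[-0.035,-0.024,0],[0,0,-5.6]],
    [1,[-0.032,-0.027,0],[0,0,-5.6]],
    [1,[-0.03,-0.03,0],[0,0,-5.6]],
    [1,[-0.026,-0.033,0],[0,0,-5.6]],
    [1,[-0.023,-0.035,0],[0,0,-5.6]],
    [1,[-0.02,-0.037,0],[0,0,-5.6]],
    [1,[-0.016,-0.039,0],[0,0,-5.6]],
    [1,[-0.012,-0.04,0],[0,0,-5.6]],
    [1,[0,0,0],[0,0,0]],
  ],
)

```text
time_s: 9.55
tool_pos: [0.4698, -0.4075, 0.2531]
orientation: [3.14, 0.029, 2.577]
ft_force: [0.3, 0.6, -0.8]
grip_width: 0.0852
```

```bash
python3 -c "
from h import *
plan(.4597,-.389,.14,145)"
```

```text
t 9.55 pos [ 0.4698 -0.4075  0.2531] rpy [179.92   1.69 147.66] w 0.0852 F [ 0.27  0.59 -0.83] n 3
[[0.0072, 0.0033, 0.0375], [0.04, 0.56, 0.89]]
[[0.0069, 0.0033, 0.0376], [0.04, 0.56, 0.89]]
[[0.0066, 0.0032, 0.0376], [0.04, 0.56, 0.89]]
```

play_rows(
  steps=[
    [1,[0.01,0.006,0.03],[0,1.7,1]],
    [1,[0.009,0.004,0.033],[0,0,1]],
    [1,[0.004,0.002,0.033],[0,0,0.7]],
    [1,[0,0,0.012],[0,0,0]],
    [1,[0,0,0],[0,0,0]],
  ],
)

```text
time_s: 10.05
tool_pos: [0.4594, -0.3865, 0.1481]
orientation: [-3.142, 0.008, 2.523]
ft_force: [0.5, -1.2, 0.7]
grip_width: 0.0855
```

```bash
python3 -c "
from h import *
plan(.4597,-.389,.029,145,n=5)"
```

```text
t 10.05 pos [ 0.4594 -0.3865  0.1481] rpy [-180.      0.46  144.56] w 0.0855 F [ 0.47 -1.16  0.65] n 5
[[-0.0001, -0.0004, 0.0238], [-0.0, 0.09, -0.09]]
[[-0.0002, -0.0004, 0.0238], [-0.0, 0.09, -0.09]]
[[-0.0002, -0.0004, 0.0238], [-0.0, 0.09, -0.09]]
[[-0.0003, -0.0004, 0.0238], [-0.0, 0.09, -0.09]]
[[-0.0003, -0.0004, 0.0238], [-0.0, 0.09, -0.09]]
```

play_rows(
  steps=[
    [1,[0.001,0,0.02],[0,0.4,0]],
    [1,[0.001,0,0.02],[0,0,0]],
    [1,[0.001,0,0.015],[0,0,0]],
    [1,[0,0,0],[0,0,0]],
  ],
)

```text
time_s: 10.45
tool_pos: [0.4602, -0.3875, 0.095]
orientation: [-3.139, 0.009, 2.524]
ft_force: [-0.2, 0.2, 0.0]
grip_width: 0.0854
```

```bash
python3 -c "
from h import *
plan(.4597,-.389,.029,145,n=4)"
```

```text
t 10.45 pos [ 0.4602 -0.3875  0.095 ] rpy [-179.86    0.51  144.62] w 0.0854 F [-0.18  0.19  0.03] n 4
[[0.0, -0.0003, 0.0165], [-0.04, 0.13, -0.1]]
[[-0.0, -0.0004, 0.0165], [-0.04, 0.13, -0.1]]
[[-0.0, -0.0004, 0.0165], [-0.04, 0.13, -0.1]]
[[-0.0001, -0.0004, 0.0165], [-0.04, 0.13, -0.1]]
```

play_rows(
  steps=[
    [1,[0.001,-0.001,0.02],[0,0.4,0]],
    [1,[0.001,0,0.02],[0,0,0]],
    [1,[0.001,0,0.015],[0,0,0]],
    [1,[0,0,0.008],[0,0,0]],
    [1,[0,0,0.002],[0,0,0]],
    [1,[0,0,0],[0,0,0]],
  ],
)

```text
time_s: 11.05
tool_pos: [0.4606, -0.3908, 0.0325]
orientation: [-3.136, 0.011, 2.524]
ft_force: [0.4, 0.3, 0.5]
grip_width: 0.0853
```

```bash
python3 -c "
from h import *
plan(.4597,-.389,.029,145,n=1)"
```

```text
t 11.05 pos [ 0.4606 -0.3908  0.0325] rpy [-179.71    0.61  144.62] w 0.0853 F [0.4  0.28 0.47] n 1
[[0.0018, 0.001, 0.0035], [-0.29, 0.61, -0.38]]
```

play_rows(
  steps=[
    [1,[0.002,0.001,0.002],[-0.3,0.6,0]],
    [-1,[0,0,0],[0,0,0]],
    [-1,[0,0,0],[0,0,0]],
    [-1,[0,0,0],[0,0,0]],
    [-1,[0,0,0],[0,0,0]],
    [-1,[0,0,0],[0,0,0]],
    [-1,[0,0,0],[0,0,0]],
    [-1,[0,0,0],[0,0,0]],
  ],
)

```text
time_s: 11.85
tool_pos: [0.461, -0.3903, 0.0335]
orientation: [-3.141, 0.004, 2.524]
ft_force: [-0.9, -0.0, 0.2]
grip_width: 0.0366
```

```bash
python3 -c "
from h import *
s=manip.state();print(s['tool_pos'],s['grip_width'])"
```

```text
[ 0.46101998 -0.39030787  0.03347105] 0.036623236599652956
```

play_rows(
  steps=[
    [-1,[0,0,-0.02],[0,0,0]],
    [-1,[0,0,-0.035],[0,0,0]],
    [-1,[0,0,-0.04],[0,0,0]],
    [-1,[0,0,-0.04],[0,0,0]],
    [-1,[0,0,-0.03],[0,0,0]],
    [-1,[0,0,0],[0,0,0]],
  ],
)

```text
time_s: 12.45
tool_pos: [0.4585, -0.3877, 0.2003]
orientation: [3.14, -0.005, 2.524]
ft_force: [0.4, 0.2, -1.1]
grip_width: 0.0366
```

```bash
python3 -c "
from h import *
plan(.63,-.12,.215,89,n=10)"
```

```text
t 12.45 pos [ 0.4585 -0.3877  0.2003] rpy [179.91  -0.26 144.62] w 0.0366 F [ 0.36  0.24 -1.07] n 10
[[0.0015, 0.0318, -0.0014], [-0.0, -0.03, 5.56]]
[[0.0046, 0.0315, -0.0014], [-0.0, -0.03, 5.56]]
[[0.0076, 0.0309, -0.0014], [-0.0, -0.03, 5.56]]
[[0.0106, 0.03, -0.0014], [-0.0, -0.03, 5.56]]
[[0.0134, 0.0288, -0.0014], [-0.0, -0.03, 5.56]]
[[0.0162, 0.0274, -0.0014], [-0.0, -0.03, 5.56]]
[[0.0187, 0.0257, -0.0014], [-0.0, -0.03, 5.56]]
[[0.0211, 0.0237, -0.0014], [-0.0, -0.03, 5.56]]
[[0.0233, 0.0216, -0.0014], [-0.0, -0.03, 5.56]]
[[0.0253, 0.0192, -0.0015], [-0.0, -0.03, 5.56]]
```

play_rows(
  steps=[
    [-1,[0.002,0.032,-0.002],[0,0,5.6]],
    [-1,[0.005,0.032,-0.002],[0,0,5.6]],
    [-1,[0.008,0.031,-0.002],[0,0,5.6]],
    [-1,[0.011,0.03,-0.002],[0,0,5.6]],
    [-1,[0.013,0.029,-0.002],[0,0,5.6]],
    [-1,[0.016,0.027,-0.002],[0,0,5.6]],
    [-1,[0.019,0.026,-0.002],[0,0,5.6]],
    [-1,[0.021,0.024,-0.002],[0,0,5.6]],
    [-1,[0.023,0.022,-0.002],[0,0,5.6]],
    [-1,[0.025,0.019,-0.002],[0,0,5.6]],
    [-1,[0,0,0],[0,0,0]],
  ],
)

```text
time_s: 13.55
tool_pos: [0.6346, -0.1095, 0.2002]
orientation: [-3.115, -0.015, 1.501]
ft_force: [-0.8, 0.1, -1.8]
grip_width: 0.0365
```

```bash
python3 - <<'E'
from h import *
from scipy.optimize import least_squares
s=manip.state();C=cam("wrist",s);p,d=eyes.capture("wrist");P=cloud(C,d);cv2.imwrite("pics/w3.png",p)
T=s["tool_pos"];reg=np.zeros(P.shape[:2],bool);reg[185:350,205:305]=1
q=P[reg]-T; q=q[np.isfinite(q).all(1)&(np.abs(q[:,:2]).max(1)<.04)]
for lo,hi in((-.03,-.005),(-.005,.02)):
    k=q[(q[:,2]>lo)&(q[:,2]<hi)]
    f=least_squares(lambda a:np.hypot(k[:,0]-a[0],k[:,1]-a[1])-.019,[0,0],loss="soft_l1",f_scale=.001);print(lo,len(k),f.x.round(4),np.abs(f.fun).mean().round(4))
m=(abs(P[...,2]-.04)<.004)&(P[...,0]>.59)&(P[...,0]<.69)&(P[...,1]>-.1)&(P[...,1]<.06)
n,l,st,c=cv2.connectedComponentsWithStats(m.astype(np.uint8))
for i in range(1,n):
    if st[i,4]>300:
        q=P[l==i]; print("floor",c[i].round(),st[i,4],cv2.minAreaRect((q[:,:2]*1000).astype(np.float32)))
plan(.636,-.056,.15,89)
E
```

```text
-0.03 840 [-0.0009  0.0008] 0.0002
-0.005 1981 [-0.0003  0.0003] 0.0006
floor [260.  61.] 763 ((637.1837768554688, -3.3056774139404297), (45.222835540771484, 46.11024856567383), 88.8585433959961)
floor [258. 109.] 3012 ((636.1871948242188, -53.975975036621094), (46.15482711791992, 46.17874526977539), 88.93816375732422)
t 13.6 pos [ 0.6334 -0.1111  0.1996] rpy [-178.35   -0.81   86.04] w 0.0362 F [-0.04 -0.3  -1.59] n 2
[[0.0272, 0.0001, 0.0252], [-0.82, -0.43, -1.47]]
[[0.0274, 0.0005, 0.025], [-0.82, -0.43, -1.47]]
```

play_rows(
  steps=[
    [-1,[0.022,0,0.01],[-0.8,-0.4,-1.5]],
    [-1,[0.02,0.001,0.015],[-0.8,-0.4,-1.5]],
    [-1,[0.014,0,0.015],[0,0,0]],
    [-1,[0.003,0,0.01],[0,0,0]],
    [-1,[0,0,0],[0,0,0]],
    [-1,[0,0,0],[0,0,0]],
  ],
)

```text
time_s: 14.2
tool_pos: [0.6321, -0.055, 0.1414]
orientation: [-3.132, 0.0, 1.554]
ft_force: [0.4, 0.6, -1.1]
grip_width: 0.0367
```

```bash
python3 -c "
from h import *
plan(.6363,-.0545,.11,89,n=3)"
```

```text
t 14.2 pos [ 0.6321 -0.055   0.1414] rpy [-1.7944e+02  2.0000e-02  8.9050e+01] w 0.0367 F [ 0.35  0.59 -1.08] n 3
[[0.0002, 0.0015, 0.0104], [-0.19, 0.01, 0.02]]
[[0.0002, 0.0015, 0.0104], [-0.19, 0.01, 0.02]]
[[0.0002, 0.0014, 0.0105], [-0.19, 0.01, 0.02]]
```

play_rows(
  steps=[
    [-1,[0.001,0.004,0.008],[-0.5,0,0]],
    [-1,[0.001,0,0.01],[0,0,0]],
    [-1,[0.001,0,0.01],[0,0,0]],
    [-1,[0,0,0.004],[0,0,0]],
    [-1,[0,0,0],[0,0,0]],
  ],
)

```text
time_s: 14.7
tool_pos: [0.6375, -0.0548, 0.1079]
orientation: [3.139, 0.002, 1.551]
ft_force: [0.7, -0.4, -1.6]
grip_width: 0.0367
```

```bash
python3 -c "
from h import *
plan(.6363,-.0545,.075,89,n=6)"
```

```text
t 14.7 pos [ 0.6375 -0.0548  0.1079] rpy [1.7988e+02 9.0000e-02 8.8880e+01] w 0.0367 F [ 0.74 -0.4  -1.61] n 6
[[0.0001, -0.0002, 0.0055], [0.02, 0.02, -0.02]]
[[0.0001, -0.0002, 0.0055], [0.02, 0.02, -0.02]]
[[0.0001, -0.0002, 0.0055], [0.02, 0.02, -0.02]]
[[0.0001, -0.0002, 0.0055], [0.02, 0.02, -0.02]]
[[0.0001, -0.0002, 0.0055], [0.02, 0.02, -0.02]]
[[0.0001, -0.0002, 0.0055], [0.02, 0.02, -0.02]]
```

play_rows(
  steps=[
    [-1,[0,-0.001,0.006],[0,0,0]],
    [-1,[0,0,0.006],[0,0,0]],
    [-1,[0,0,0.006],[0,0,0]],
    [-1,[0,0,0.006],[0,0,0]],
    [-1,[0,0,0.004],[0,0,0]],
    [-1,[0,0,0.003],[0,0,0]],
    [-1,[0,0,0],[0,0,0]],
  ],
)

```text
time_s: 15.4
tool_pos: [0.6367, -0.0549, 0.0744]
orientation: [3.139, 0.002, 1.551]
ft_force: [-0.1, 0.1, -1.4]
grip_width: 0.0364
```

```bash
python3 -c "
from h import *
plan(.6363,-.0545,.0735,89,n=1)"
```

```text
t 15.4 pos [ 0.6367 -0.0549  0.0744] rpy [1.7985e+02 1.0000e-01 8.8890e+01] w 0.0364 F [-0.07  0.09 -1.39] n 1
[[0.0003, -0.0004, 0.0009], [0.15, 0.1, -0.11]]
```

play_rows(
  steps=[
    [-1,[0,0,0.001],[0,0,0]],
    [-1,[0,0,0.001],[0,0,0]],
    [-0.3,[0,0,0],[0,0,0]],
    [0,[0,0,0],[0,0,0]],
    [1,[0,0,0],[0,0,0]],
    [1,[0,0,0],[0,0,0]],
    [1,[0,0,0],[0,0,0]],
    [1,[0,0,-0.015],[0,0,0]],
    [1,[0,0,-0.03],[0,0,0]],
    [1,[0,0,-0.04],[0,0,0]],
    [1,[0,0,-0.04],[0,0,0]],
    [1,[0,0,-0.02],[0,0,0]],
  ],
)

```text
time_s: 16.6
tool_pos: [0.6351, -0.0543, 0.2243]
orientation: [-3.142, 0.001, 1.551]
ft_force: [-0.3, -0.0, 0.6]
grip_width: 0.0854
```

```bash
python3 - <<'E'
from h import *
p,d=eyes.capture("wrist");s=manip.state();P=cloud(cam("wrist",s),d);cv2.imwrite("pics/w4.png",p)
stops(P,None,[(.636,-.055,.138),(.637,-.005,.138)],.025)
# lever geometry: shuttle frame from the cells
y=np.radians(-1.07);Rz=np.array([[np.cos(y),-np.sin(y)],[np.sin(y),np.cos(y)]])
c34=np.array([.6368,-.0287]);O=c34-Rz@[0,-.115];pv=O+Rz@[-.075,.03];print("O",O,"pivot",pv)
for a in(0,.244,.367,.489,.611,.733,.855):
    t=a-.489;print(a,(pv+Rz@(np.array([-np.cos(t),np.sin(t)])*.11)).round(4))
plan(.50,.0,.23,20)
E
```

```text
(0.636, -0.055, 0.138) 869 mean [ 0.639  -0.0525  0.1339] bbox mid [ 0.6393 -0.0547  0.1337] span [0.024 0.024 0.019] px 258.0 188.0
(0.637, -0.005, 0.138) 992 mean [ 0.6392 -0.0041  0.1337] bbox mid [ 0.6391 -0.0047  0.1335] span [0.024 0.025 0.019] px 257.0 118.0
O [0.6389475  0.08627995] pivot [0.5645208  0.11767526]
0 [0.4665 0.0678]
0.244 [0.4573 0.093 ]
0.367 [0.4551 0.1063]
0.489 [0.4545 0.1197]
0.611 [0.4556 0.1331]
0.733 [0.4583 0.1462]
0.855 [0.4626 0.159 ]
t 16.65 pos [ 0.6366 -0.0546  0.2276] rpy [1.7972e+02 1.3000e-01 8.8890e+01] w 0.0853 F [1.29 0.37 2.43] n 9
[[0.0058, -0.0153, -0.0004], [0.04, -0.01, 7.65]]
[[0.0037, -0.0159, -0.0003], [0.04, -0.01, 7.65]]
[[0.0015, -0.0163, -0.0003], [0.04, -0.01, 7.65]]
[[-0.0006, -0.0163, -0.0003], [0.04, -0.01, 7.65]]
[[-0.0028, -0.0161, -0.0003], [0.04, -0.01, 7.65]]
[[-0.0049, -0.0156, -0.0003], [0.04, -0.01, 7.65]]
[[-0.007, -0.0148, -0.0003], [0.04, -0.01, 7.65]]
[[-0.0089, -0.0137, -0.0003], [0.04, -0.01, 7.65]]
[[-0.0106, -0.0124, -0.0003], [0.04, -0.01, 7.65]]
```

View pics/w4.png

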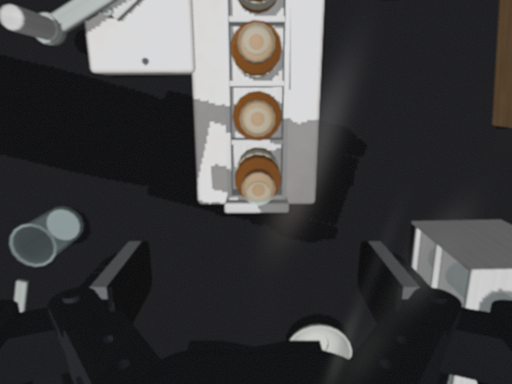

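Both bottles stand upright in cells 3 (257,118) and 4 (258,188), and loaded_2 stands at (257,45). Now for the handle, at about (.4665,.0675).

```bash
python3 -c "
from h import *
plan(.4665,.067,.19,0,n=11)"
```

```text
t 16.65 pos [ 0.6366 -0.0546  0.2276] rpy [1.7972e+02 1.3000e-01 8.8890e+01] w 0.0853 F [1.29 0.37 2.43] n 11
[[0.0108, -0.0157, 0.0033], [0.03, -0.01, 8.08]]
[[0.0085, -0.017, 0.0033], [0.03, -0.01, 8.08]]
[[0.006, -0.0181, 0.0033], [0.03, -0.01, 8.08]]
[[0.0034, -0.0187, 0.0033], [0.03, -0.01, 8.08]]
[[0.0007, -0.019, 0.0034], [0.03, -0.01, 8.08]]
[[-0.002, -0.0189, 0.0034], [0.03, -0.01, 8.08]]
[[-0.0046, -0.0185, 0.0034], [0.03, -0.01, 8.08]]
[[-0.0072, -0.0176, 0.0034], [0.03, -0.01, 8.08]]
[[-0.0096, -0.0164, 0.0034], [0.03, -0.01, 8.08]]
[[-0.0118, -0.0149, 0.0034], [0.03, -0.01, 8.08]]
[[-0.0138, -0.0131, 0.0034], [0.03, -0.01, 8.08]]
```

play_rows(
  steps=[
    [1,[0.011,-0.016,0],[0,0,8.1]],
    [1,[0.008,-0.017,0],[0,0,8.1]],
    [1,[0.006,-0.018,0],[0,0,8.1]],
    [1,[0.003,-0.019,0.003],[0,0,8.1]],
    [1,[0.001,-0.019,0.003],[0,0,8.1]],
    [1,[-0.002,-0.019,0.003],[0,0,8.1]],
    [1,[-0.005,-0.018,0.003],[0,0,8.1]],
    [1,[-0.007,-0.018,0.005],[0,0,8.1]],
    [1,[-0.01,-0.016,0.005],[0,0,8.1]],
    [1,[-0.012,-0.015,0.005],[0,0,8.1]],
    [1,[-0.014,-0.013,0.005],[0,0,8.1]],
    [1,[0,0,0],[0,0,0]],
  ],
)

```text
time_s: 17.85
tool_pos: [0.4655, 0.0742, 0.2038]
orientation: [3.137, -0.024, -0.069]
ft_force: [0.0, 0.6, -0.0]
grip_width: 0.0853
```

```bash
python3 - <<'E'
from h import *
s=manip.state();p,d=eyes.capture("wrist");P=cloud(cam("wrist",s),d);cv2.imwrite("pics/w5.png",p)
stops(P,None,[(.4665,.0675,.1)],.03)
plan(.4665,.067,.13,0)
E
```

```text
(0.4665, 0.0675, 0.1) 494 mean [0.4677 0.0675 0.0993] bbox mid [0.4665 0.0676 0.0946] span [0.018 0.017 0.017] px 263.0 186.0
t 17.9 pos [0.4668 0.0735 0.2045] rpy [179.7   -1.47  -3.79] w 0.0853 F [-0.12 -0.39 -0.02] n 2
[[-0.0009, 0.0031, 0.0373], [0.17, -0.73, -1.9]]
[[-0.0005, 0.0031, 0.0373], [0.17, -0.73, -1.9]]
```

The handle top is confirmed at (.4668,.0676). I'll descend in two stages.

play_rows(
  steps=[
    [1,[-0.001,0.003,0.02],[0,-1.4,-2]],
    [1,[0,0.003,0.025],[0,0,-1.8]],
    [1,[0,0,0.02],[0,0,0]],
    [1,[0,0,0],[0,0,0]],
  ],
)

```text
time_s: 18.3
tool_pos: [0.4718, 0.0644, 0.1423]
orientation: [3.134, -0.01, 0.015]
ft_force: [0.5, -0.3, -1.0]
grip_width: 0.0855
```

```bash
python3 -c "
from h import *
plan(.4668,.0676,.064,0,n=4)"
```

```text
t 18.3 pos [0.4718 0.0644 0.1423] rpy [179.54  -0.59   0.86] w 0.0855 F [ 0.48 -0.28 -0.96] n 4
[[-0.0014, -0.001, 0.0196], [0.11, -0.15, 0.21]]
[[-0.0014, -0.0009, 0.0196], [0.11, -0.15, 0.21]]
[[-0.0013, -0.0009, 0.0196], [0.11, -0.15, 0.21]]
[[-0.0013, -0.0008, 0.0196], [0.11, -0.15, 0.21]]
```

play_rows(
  steps=[
    [1,[-0.005,-0.003,0.015],[0,-0.6,0.8]],
    [1,[0,0,0.02],[0,0,0]],
    [1,[0,0,0.02],[0,0,0]],
    [1,[0,0,0.015],[0,0,0]],
    [1,[0,0,0.004],[0,0,0]],
    [1,[0,0,0],[0,0,0]],
  ],
)

```text
time_s: 18.9
tool_pos: [0.472, 0.0655, 0.0698]
orientation: [3.132, -0.008, 0.003]
ft_force: [-0.1, -0.1, -0.3]
grip_width: 0.0854
```

```bash
python3 -c "
from h import *
plan(.4668,.0676,.064,0,n=1)"
```

```text
t 18.9 pos [0.472  0.0655 0.0698] rpy [179.46  -0.45   0.19] w 0.0854 F [-0.06 -0.07 -0.26] n 1
[[-0.0053, -0.0022, 0.0057], [0.54, -0.45, 0.19]]
```

play_rows(
  steps=[
    [1,[-0.005,-0.002,0.004],[0.5,-0.4,0]],
    [1,[0,0,0],[0,0,0]],
    [-1,[0,0,0],[0,0,0]],
    [-1,[0,0,0],[0,0,0]],
    [-1,[0,0,0],[0,0,0]],
    [-1,[0,0,0],[0,0,0]],
    [-1,[0,0,0],[0,0,0]],
    [-1,[0,0,0],[0,0,0]],
    [-1,[0,0,0],[0,0,0]],
    [-1,[0,0,0],[0,0,0]],
  ],
  squeeze=50,
)

```text
time_s: 19.9
tool_pos: [0.4695, 0.0674, 0.0692]
orientation: [3.141, -0.007, 0.004]
ft_force: [-0.1, -0.4, 1.1]
grip_width: 0.0168
```

```bash
python3 -c "
from h import *
plan(.4573,.093,.064,0,n=6)"
```

```text
t 19.9 pos [0.4695 0.0674 0.0692] rpy [179.97  -0.38   0.22] w 0.0168 F [-0.1  -0.36  1.15] n 6
[[-0.002, -0.0043, 0.0008], [0.01, -0.06, 0.04]]
[[-0.002, -0.0043, 0.0008], [0.01, -0.06, 0.04]]
[[-0.002, -0.0043, 0.0009], [0.01, -0.06, 0.04]]
[[-0.002, -0.0043, 0.0009], [0.01, -0.06, 0.04]]
[[-0.002, -0.0043, 0.0009], [0.01, -0.06, 0.04]]
[[-0.002, -0.0043, 0.0009], [0.01, -0.06, 0.04]]
```

Gripped. Now pull the first click in small rows and see how the arm tracks.

play_rows(
  steps=[
    [-1,[-0.002,-0.004,0],[0,0,0]],
    [-1,[-0.002,-0.004,0],[0,0,0]],
    [-1,[-0.002,-0.005,0],[0,0,0]],
    [-1,[-0.002,-0.005,0],[0,0,0]],
  ],
)

```text
time_s: 20.3
tool_pos: [0.4648, 0.0781, 0.0693]
orientation: [3.125, -0.015, 0.006]
ft_force: [2.7, -8.8, -2.1]
grip_width: 0.0163
```

```bash
cat >> h.py <<'E'
PV=np.array([.5645,.1177])
def lev():
    s=manip.state();p=np.array(s["tool_pos"][:2])-PV; F=s["ft_force"]
    a=np.arctan2(p[1],-p[0])+.489+np.radians(-1.07)  # TCP angle about pivot
    print("t",round(s["time_s"],2),s["tool_pos"].round(4),"rpy",np.degrees(s["orientation"]).round(1),"ang",round(a,3),"r",round(np.hypot(*p),4),"F",F.round(1),"w",round(s["grip_width"],4))
E
python3 -c "
from h import *
lev()"
```

```text
t 20.3 [0.4648 0.0781 0.0693] rpy [179.   -0.8   0.4] ang 0.092 r 0.1072 F [ 2.7 -8.8 -2.1] w 0.0163
```

play_rows(
  steps=[
    [-1,[-0.002,-0.005,0],[0,0,0]],
    [-1,[-0.002,-0.005,0],[0,0,0]],
    [-1,[-0.001,-0.005,0],[0,0,0]],
  ],
)

```text
time_s: 20.6
tool_pos: [0.4613, 0.0892, 0.0692]
orientation: [3.117, -0.018, 0.006]
ft_force: [-0.9, -6.9, 1.0]
grip_width: 0.0164
```

```bash
python3 -c "
from h import *
lev()"
```

```text
t 20.6 [0.4613 0.0892 0.0692] rpy [178.6  -1.    0.4] ang 0.201 r 0.107 F [-0.9 -6.9  1. ] w 0.0164
```

play_rows(
  steps=[
    [-1,[-0.001,-0.005,0],[0,0,0]],
    [-1,[0,0,0],[0,0,0]],
  ],
)

```text
time_s: 20.8
tool_pos: [0.4603, 0.093, 0.0692]
orientation: [3.114, -0.018, 0.007]
ft_force: [-0.2, -4.6, -1.5]
grip_width: 0.0168
```

```bash
python3 -c "
from h import *
lev()"
```

```text
t 20.8 [0.4603 0.093  0.0692] rpy [178.4  -1.    0.4] ang 0.238 r 0.1071 F [-0.2 -4.6 -1.5] w 0.0168
```

play_rows(
  steps=[
    [-1,[0,0,0],[0,0,0]],
    [-1,[0,0,0],[0,0,0]],
  ],
)

```text
time_s: 21.0
tool_pos: [0.4605, 0.0922, 0.0692]
orientation: [3.113, -0.018, 0.007]
ft_force: [0.1, -4.7, -0.2]
grip_width: 0.0167
```

```bash
python3 -c "
from h import *
lev()"
```

```text
t 21.0 [0.4605 0.0922 0.0692] rpy [178.3  -1.    0.4] ang 0.23 r 0.1071 F [ 0.1 -4.7 -0.2] w 0.0167
```

play_rows(
  steps=[
    [-1,[-0.001,-0.005,0],[0.3,0,0]],
    [-1,[-0.001,-0.005,0],[0.3,0,0]],
    [-1,[-0.001,-0.005,0],[0.3,0,0]],
    [-1,[0,-0.005,0],[0.3,0,0]],
    [-1,[0,-0.005,0],[0.3,0,0]],
    [-1,[0,-0.004,0],[0.3,0,0]],
  ],
)

```text
time_s: 21.6
tool_pos: [0.4576, 0.1126, 0.0691]
orientation: [3.127, -0.016, 0.01]
ft_force: [-1.6, -6.5, 2.1]
grip_width: 0.0166
```

```bash
python3 -c "
from h import *
lev()"
```

```text
t 21.6 [0.4576 0.1126 0.0691] rpy [179.2  -0.9   0.5] ang 0.423 r 0.107 F [-1.6 -6.5  2.1] w 0.0166
```

play_rows(
  steps=[
    [-1,[0,-0.005,0],[0.2,0,0]],
    [-1,[0,-0.004,0],[0.2,0,0]],
    [-1,[0,-0.005,0],[0,0,0]],
    [-1,[0.001,-0.005,0],[0,0,0]],
    [-1,[0.001,-0.005,0],[0,0,0]],
    [-1,[0.001,-0.005,0],[0,0,0]],
  ],
)

```text
time_s: 22.2
tool_pos: [0.4587, 0.1337, 0.0691]
orientation: [3.116, -0.008, 0.013]
ft_force: [-2.9, -8.4, 3.8]
grip_width: 0.0166
```

```bash
python3 -c "
from h import *
lev()"
```

```text
t 22.2 [0.4587 0.1337 0.0691] rpy [178.5  -0.5   0.7] ang 0.62 r 0.107 F [-2.9 -8.4  3.8] w 0.0166
```

Just about at the third crest, so smaller rows from here.

play_rows(
  steps=[
    [-1,[0.001,-0.004,0],[0.3,0,0]],
    [-1,[0.001,-0.004,0],[0.3,0,0]],
    [-1,[0.001,-0.003,0],[0.3,0,0]],
  ],
)

```text
time_s: 22.5
tool_pos: [0.4604, 0.1425, 0.0691]
orientation: [3.127, -0.004, 0.014]
ft_force: [-2.3, -6.5, 3.2]
grip_width: 0.0163
```

```bash
python3 -c "
from h import *
lev()"
```

```text
t 22.5 [0.4604 0.1425 0.0691] rpy [179.2  -0.2   0.8] ang 0.704 r 0.107 F [-2.3 -6.5  3.2] w 0.0163
```

play_rows(
  steps=[
    [-1,[0.001,-0.003,0],[0.2,0,0]],
    [-1,[0,-0.002,0],[0.2,0,0]],
    [-1,[0,-0.001,0],[0,0,0]],
    [-1,[0,-0.0005,0],[0,0,0]],
  ],
)

```text
time_s: 22.9
tool_pos: [0.4613, 0.1462, 0.0692]
orientation: [3.128, -0.003, 0.016]
ft_force: [0.1, -5.0, 0.4]
grip_width: 0.0164
```

```bash
python3 - <<'E'
from h import *
lev()
s=manip.state();p,d=eyes.capture("wrist");P=cloud(cam("wrist",s),d);cv2.imwrite("pics/w6.png",p)
p,d=eyes.capture("top");P=cloud(cam("top"),d);cv2.imwrite("pics/top2.png",p)
cv2.imwrite("pics/v6.png",cv2.resize(p[120:250,75:265],None,fx=4,fy=4,interpolation=cv2.INTER_CUBIC))
stops(P,None,[(.637,.096,.138),(.638,.146,.138)],.025)
m=(abs(P[...,2]-.062)<.006)&(abs(P[...,0]-.636)<.035)&(P[...,1]<.2)&(P[...,1]>-.12)
q=P[m];print("tray -y end",np.percentile(q[:,1],[1,3,10]).round(4))
E
```

```text
t 22.9 [0.4613 0.1462 0.0692] rpy [179.2  -0.2   0.9] ang 0.74 r 0.1071 F [ 0.1 -5.   0.4] w 0.0164
(0.637, 0.096, 0.138) 54 mean [0.6391 0.093  0.1338] bbox mid [0.6394 0.094  0.1324] span [0.022 0.02  0.016] px 162.0 153.0
none (0.638, 0.146, 0.138)
tray -y end [-0.0948 -0.0945 -0.092 ]
```

View pics/v6.png

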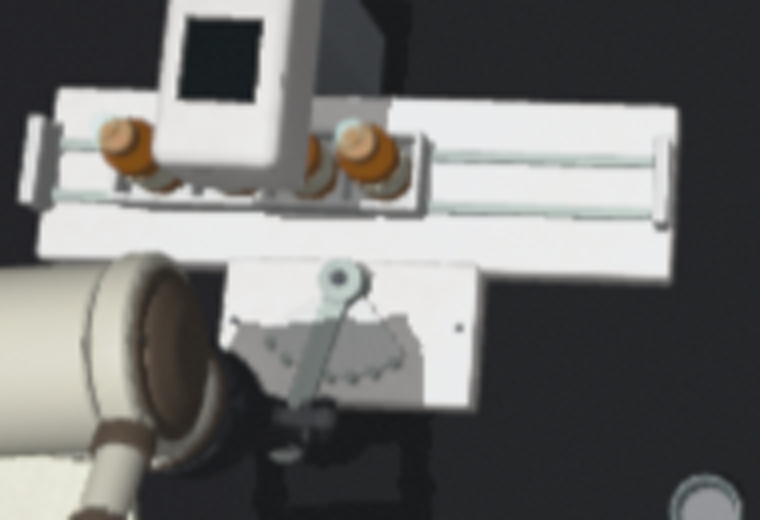

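The crop shows the bottle in cell 4 at (360,140), another half-hidden at (312,160) and the first at (125,135), all upright. The tray has moved about 149 mm. One steadying row set, then hand in.

play_rows(
  steps=[
    [-1,[0,-0.0005,0],[0,0,0]],
    [-1,[0,-0.0005,0],[0,0,0]],
    [-1,[0,-0.0005,0],[0,0,0]],
    [-1,[0,-0.0005,0],[0,0,0]],
  ],
)

```text
time_s: 23.4
tool_pos: [0.4611, 0.1458, 0.0692]
orientation: [3.123, -0.002, 0.016]
ft_force: [-0.7, -5.0, 1.0]
grip_width: 0.0163
```

```bash
python3 - <<'E'
from h import *
lev(); p,d=eyes.capture("wrist"); lev()
print(manip.state()["joint_velocities"].round(3))
s=manip.state()
if .142<s["tool_pos"][1]<.150 and abs(s["ft_force"][1])>3: print("finish",manip.finish_job())
E
```

```text
t 23.4 [0.4611 0.1458 0.0692] rpy [ 1.79e+02 -1.00e-01  9.00e-01] ang 0.736 r 0.1071 F [-0.7 -5.   1. ] w 0.0163
t 23.45 [0.4611 0.1458 0.0691] rpy [ 1.79e+02 -1.00e-01  9.00e-01] ang 0.736 r 0.1071 F [-0.9 -5.3  0.5] w 0.0166
[-0.003  0.001  0.     0.    -0.001 -0.001]
the job is handed in; nothing more can be done
finish None
```

I stood the two amber bottles in cells 3 and 4, then pulled the lever three clicks by its handle. I handed the job in at about 23.5 s, still gripping it in the third notch; no verdict was reported.

**Bottles:** after release, the wrist camera put their stoppers at (.639, -.005) and (.639, -.054). That is within about 3 mm of the cell centres I measured. They looked upright in the last top view.

**Lever:** I estimated its angle from the gripper position at 0.736 rad, against 0.733 for the notch. The arm was still, with about 5 N on the handle. The tray had moved about 149 mm, measured on the bottle in cell 4.

**Not fully checked:**
- With the tray advanced, the head hides the bottle in cell 2 and partly hides the one in cell 3, so I only confirmed those from what shows.
- I did not measure the bystanders again at the end. I planned paths clear of them and saw no contact.

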